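# Pack the baking caddy on the kitchen cart

## Task

Pack the wooden baking caddy: stand the set of three orange measuring cups in its empty square bay, nested fully home one inside the other with the largest at the bottom and the smallest on top, and lay the steel whisk flat in the long trough. The white measuring cup belongs to the flour bin and the little orange bowl without a handle to another set, so leave those, and the pie dish and the rolling dowel, where they are.

Things in the scene. Friction and masses are not known exactly. Their poses are not given: they have to be found in the camera images.
- cup_large: Largest orange plastic measuring cup, rim 92 mm, foot 80 mm across, 52 high, wall 3, inner floor 9 above underside, 90 g. Level handle along own -x: 16 wide, 7 thick, top flush with rim, ends 88 from axis; pinch it across from above. Origin: axis at underside. All three cups have the same height.
- cup_medium: Middle orange plastic measuring cup, rim 76 mm, foot 64 mm across, 52 high, wall 3, inner floor 9 above underside, 70 g. Level handle along own -x: 16 wide, 7 thick, top flush with rim, ends 88 from axis; pinch it across from above. Origin: axis at underside. Seats on the large cup's inner floor, 5 mm play; handle then 2 mm above that cup's rim and handle: fan handles apart to keep fingers clear.
- cup_small: Smallest orange plastic measuring cup, rim 60 mm, foot 48 mm across, 52 high, wall 3, inner floor 9 above underside, 50 g. Level handle along own -x: 16 wide, 7 thick, top flush with rim, ends 88 from axis; pinch it across from above. Origin: axis at underside. Seats on the medium cup's inner floor, 5 mm play; nested cups step up 9 mm.
- whisk: Flat stainless whisk, 190 mm long, 90 g, lying flat. Handle towards own -x: 18 mm wide, 14 high, from 95 mm behind the origin to 5 ahead of it; flat wire hoop towards +x, 56 mm wide, under 10 high. Origin: mid-length, at underside level. Grip across the handle 35 mm behind the origin (balance point).
- caddy: Wooden tray, fixed, own x 225 by y 197 mm; walls, dividers 28 high, 5 thick; floor at 6. Origin: centre of underside. Empty square cup bay 110 by 110, centre (-52.5, +38.5); bay 100 by 110 at (+57.5, +38.5), holding two steel biscuit cutters 26 high; whisk trough 215 (x) by 72, centre (0, -57.5): whisk lies along it, either way round. Wire grips 15 out at x ends.
- white_cup: Lone WHITE plastic measuring cup, rim 76 mm, foot 64 mm across, 52 high, wall 3, inner floor 9 above underside, 70 g. Level handle along own -x: 16 wide, 7 thick, top flush with rim, ends 88 from axis; pinch it across from above. Origin: axis at underside. A look-alike, not to be moved.
- small_bowl: Little round orange plastic bowl WITHOUT a handle, 82 mm across, 36 mm high. Origin: centre of the underside. A look-alike; not to be moved.
- pie_dish: Round clear glass pie dish, 200 mm across the rim, 40 mm high, 0.7 kg. Origin: centre of the underside. Not to be moved.
- dowel: Wooden rolling dowel, 36 mm thick and 270 mm long along its own y, lying in a low dark wooden rest 60 mm wide; its top is 46 mm high. Origin: centre of the underside of the rest. Not to be moved.
Mind the look-alikes: they are no part of the job. Leave any purple look-alike of the cup_small alone.

How it is judged:
At the end, for the whole second after the job is handed in: Large cup upright on the square bay's floor; medium seated in it, small in medium (axes within 9 mm, 6 to 13 mm above the one below); whisk flat on the trough floor within 20 mm of its middle; none tilted over 0.10 rad; all at rest; the four others within 25 mm of their start (x of cup_large in the frame of caddy between -0.0725 and -0.0325 m and y of cup_large in the frame of caddy between 0.0185 and 0.0585 m and z of cup_large in the frame of caddy between 0.003 and 0.01 m and horizontal distance between cup_medium and cup_large below 0.009 m and z of cup_medium in the frame of cup_large between 0.006 and 0.013 m and horizontal distance between cup_small and cup_medium below 0.009 m and z of cup_small in the frame of cup_medium between 0.006 and 0.013 m and x of whisk in the frame of caddy between -0.02 and 0.02 m and y of whisk in the frame of caddy between -0.075 and -0.04 m and z of whisk in the frame of caddy between 0.002 and 0.012 m and angle between each of cup_large, cup_medium, cup_small, whisk's own z axis and vertical below 0.1 rad and linear speed of each of cup_large, cup_medium, cup_small, whisk below 0.02 m/s and distance of each of white_cup, small_bowl, pie_dish, dowel from where it was at the start of the episode below 0.025 m); the robot touches nothing.
It fails at once if a thing that does not belong (white cup) was shifted by more than 40 mm (distance of white_cup from where it was at the start of the episode above 0.04 m).
It fails at once if a thing that does not belong (small bowl) was shifted by more than 40 mm (distance of small_bowl from where it was at the start of the episode above 0.04 m).
It fails at once if a thing that does not belong (pie dish) was shifted by more than 40 mm (distance of pie_dish from where it was at the start of the episode above 0.04 m).
It fails at once if a thing that does not belong (dowel) was shifted by more than 40 mm (distance of dowel from where it was at the start of the episode above 0.04 m).
It also fails if it takes over 112 s, if anything falls off the work surface, if the arm or the gripper's body presses on something with over 40 N, if the wrist force passes 120 N, or if a joint passes its speed limit or range.

## Robot

A 6-joint arm with a two-finger parallel gripper is mounted at the origin on the work surface. World frame = base frame: x ahead of the robot, y to its left, z up, the work surface at z = 0. Lengths are in m, angles in rad, forces in N, time in s.
With the tool pointing down it reaches from about 0.425 to 0.95 m from the base axis. Payload 14.7 kg.
Tool frame: the origin (TCP) lies midway between the tips of the shut fingers; the grasp point (between the pads) lies hold_point_z behind it (hold_point_z is the distance from the TCP to the grasp point, in m); z points along the fingers, y is the line along which they close (so a half turn about z gives the same grasp; the last joint's range is limited). The gripper opens to 85 mm and grips with 20 to 120 N. Pads are 22 mm wide; open, the fingers measure 114 mm over their backs; the gripper's body (76 mm by 85 mm) begins 54 mm behind the grasp point. The pads swing forward as they close: fully open they stand 13 mm farther back than shut.
Start: joints at [1.075, 0.48, 1.596, -0, 1.065, -0.047], TCP at [0.282, 0.586, 0.231] pointing down, gripper open.
Joint ranges: [-2.75, 2.75], [-0.82, 2.05], [0.23, 2.67], [-1.56, 4.7], [0.09, 2.69], [-2.92, 2.92]. Speed limits (rad/s): [1.89, 1.89, 2.39, 3.01, 3.01, 3.01].

## Interface

Orientations are given as a unit quaternion [x, y, z, w].
In Python, from rig import observe, capture, finish_job, hold_point_z gives the robot as it stands.
- The arm moves only by the tool servo_tool, never from a script. Its argument "series" is a list of rows, each a list of 7 numbers: the turn, a rotation vector about the world's x, y, z in rad, then the shift along the world's x, y, z in units of 50 mm (1.0 is 50 mm), then the opening, from 0 (shut) to 1 (fully open). A call has 1 to 12 rows; each row shifts and turns the commanded pose from where the row before left it; what a row does not reach is not made up. A row lasts 1/10 s, in which the tool goes at most 50 mm and 8.59 degrees, less where a joint would pass 70% of its speed; a pose out of reach is approached as far as the arm can. A call is refused whole if a number of a shift passes 1 or a number of a turn 0.15, either way. A call with a gripper value outside its range is refused whole. The fingers move at their own pace and stop on an object; "squeeze" is the grip in N (left out, the last holds). Time passes only in rows, so rows that do not move let the fingers close. It gives the time, the measured TCP pose, the force, the opening and the grip force at its end, in the units of the state.
- observe(): the state, without advancing time (a new reading comes with each control period).
- capture(name): name is "scene" or "top" or "wrist"; returns a dict with "pixels" (420x560x3 uint8, red, green, blue), "vfov" (degrees; the focal length in pixels is half the picture's height over the tangent of half this angle, whatever the lens; pixels are square), "cx", "cy" (the principal point, pixels), "k1" (the pictures are not rectified: a ray, as slopes to the right and down, at radius r is drawn at 1 + k1 r^2 times it, then the intrinsics apply), "R" (3x3) and "t" (3): a world point X has camera coordinates R X + t. Camera axes: x right, y down, z forward; pixel columns grow to the right and rows downward; lengths in m; the calibration is good to about 2 mm. A picture is of the moment at which its call begins. There is no depth.
- finish_job(): hands the job in; it is judged then, once.
The state is a dict: "time_s": time; "joint_pos": joint angles; "qd": joint speeds; "joint_torque": joint torques, N m; "tcp_pos": TCP position; "tcp_rot": TCP orientation; "wrist_force": force on the tool from outside, world axes, zero at the start; "ft_torque": the same for the moment, N m; "opening": opening from 0.0 (shut) to 1.0 (fully open); "finger_force": force on a finger pad.
Only numpy, scipy, OpenCV 4.12 (cv2) and the standard library are available. Lean on these libraries where they do the work, as an engineer would, in place of code of your own. Each camera call takes 0.05 s, during which the arm holds its last target. There are 200 camera calls.

## Working session

There is one attempt and no reset: what is moved stays moved. The work goes in short steps, Python scripts to look and compute and a tool call to move; the robot and the scene stay as the last step left them, time stands still between calls to the robot, and variables do not carry over. Pictures are saved under pics/ and viewed, at most 14 in all, crops included, and the job is handed in when it is done.

Besides the shell and the picture viewer there is one more tool, called after "Request:" by a JSON object that holds its "method" and its "body", one argument or row to a line. servo_tool: Moves the arm, as the interface text tells. Its arguments: {"type":"object","properties":{"series":{"type":"array"},"squeeze":{"type":"number"}},"required":["series"]}

```bash
mkdir -p pics; ls
cat > h.py <<'E'
import numpy as np, cv2
from rig import observe, capture, finish_job, hold_point_z
def ray(c,uv):
    H=c["pixels"].shape[0]; f=H/2/np.tan(np.radians(c["vfov"])/2)
    d=(np.atleast_2d(np.array(uv,float))-[c["cx"],c["cy"]])/f
    s=d.copy()
    for _ in range(20): s=d/(1+c["k1"]*(s**2).sum(1,keepdims=True))
    R=np.array(c["R"]);t=np.array(c["t"])
    return -R.T@t, np.c_[s,np.ones(len(s))]@R
def onz(c,uv,z):
    o,d=ray(c,uv); return (o+d*((z-o[2])/d[:,2:]))[:,:2]
def proj(c,X):
    H=c["pixels"].shape[0]; f=H/2/np.tan(np.radians(c["vfov"])/2)
    p=np.atleast_2d(X)@np.array(c["R"]).T+c["t"]; s=p[:,:2]/p[:,2:]
    return s*(1+c["k1"]*(s**2).sum(1,keepdims=True))*f+[c["cx"],c["cy"]]
def save(c,name,crop=None,k=1):
    im=c["pixels"][:,:,::-1]
    if crop: x0,y0,x1,y1=crop; im=im[y0:y1,x0:x1]
    cv2.imwrite("pics/"+name,cv2.resize(im,None,fx=k,fy=k,interpolation=cv2.INTER_CUBIC))
E
python3 - <<'E'
from h import *
import pickle
o=observe();print(o["tcp_pos"],o["tcp_rot"],o["opening"],hold_point_z if not callable(hold_point_z) else hold_point_z())
D={}
for n in("scene","top","wrist"):
    c=capture(n);D[n]=c;save(c,n+"0.png",None,1.4);print(n,c["vfov"],c["k1"],-np.array(c["R"]).T@c["t"])
pickle.dump(D,open("d0.pkl","wb"))
E
```

```text
pics
[0.28179177 0.58527734 0.23066027] [ 2.22510156e-01  9.74930182e-01 -5.86505250e-04 -1.62130520e-04] 1.0023461936029359 0.0187
scene 46.97330525342909 -0.06577001527476542 [ 1.1545381  -0.55480855  0.67829345]
top 55.829787386904165 -0.009099925600518347 [0.34528323 0.06839309 1.02557565]
wrist 69.27906507096654 0.010214640732663325 [0.22249177 0.61493515 0.37282284]
```

View pics/top0.png

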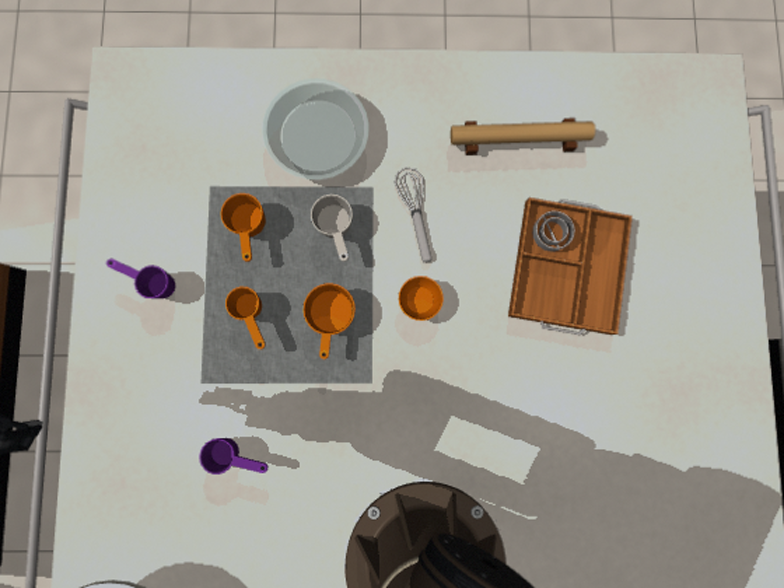

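View pics/scene0.png

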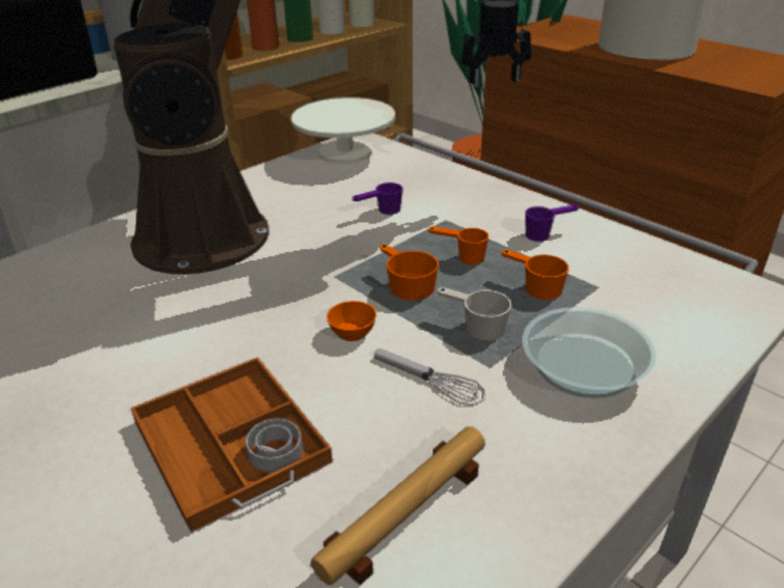

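The top picture (784x588) shows these orange candidates:
- Large cup at (330,308), medium cup at (243,215) and small cup at (243,303). All have handles pointing down the picture.
- Orange bowl without a handle at (421,298).

Look-alikes to leave are the white cup (332,215) and the purple cups (155,282) and (218,456). The whisk is at (415,215) and the caddy at (570,265). The empty bay is at lower left (545,290) and the trough is on the right. The scene view agrees.

```bash
cat > m.py <<'E'
from h import *
from scipy.optimize import least_squares
def blobs(mask,amin):
    cs,_=cv2.findContours(mask.astype(np.uint8),cv2.RETR_EXTERNAL,cv2.CHAIN_APPROX_NONE)
    return [k[:,0,:] for k in cs if cv2.contourArea(k)>amin]
def hsv(c): return cv2.cvtColor(c["pixels"],cv2.COLOR_RGB2HSV)
def orange(c):
    h=hsv(c); return (h[...,0]<19)&(h[...,1]>190)&(h[...,2]>70)
def cup(c,k,R,z=.052):
    P=onz(c,k,z); p0=np.median(P,0)
    f=lambda p:np.hypot(*(P-p).T)-R
    p=least_squares(f,p0,loss="cauchy",f_scale=.0015).x
    d=P-p; r=np.hypot(*d.T); far=d[r>R+.012]
    return p,np.degrees(np.arctan2(*far.mean(0)[::-1])) if len(far) else None,r.max(),np.sqrt(np.mean(np.minimum(abs(f(p)),.005)**2))
E
python3 - <<'E'
from m import *
import pickle
D=pickle.load(open("d0.pkl","rb"))
for n in("top","scene"):
    c=D[n]
    for k in blobs(orange(c),150):
        print(n,k.min(0),k.max(0))
        m=k.mean(0)
        w=(onz(c,[m],.04))[0]
        if not(.2<w[0]<.9 and -.5<w[1]<.6): continue
        for R in(.046,.038,.030):
            r=cup(c,k,R); print("  R",R,r[0].round(4),r[1],r[2].round(4),r[3].round(5))
c=D["top"];h=hsv(c);print(h[int(290/1.4),int(545/1.4)],h[int(265/1.4),int(605/1.4)],h[int(240/1.4),int(423/1.4)],h[int(132/1.4),int(520/1.4)])
save(c,"crop1.png",(140,120,310,280),4.5)
save(c,"crop2.png",(270,110,460,250),4)
E
```

```text
top [161 205] [188 248]
  R 0.046 [0.4344 0.3283] -141.74812737200187 0.0741 0.00441
  R 0.038 [0.4416 0.3205] -150.54951641026693 0.0757 0.00433
  R 0.03 [0.4511 0.32  ] -154.7551600951383 0.084 0.00352
top [217 203] [253 255]
  R 0.046 [0.4411 0.1686] 174.36240630682153 0.0833 0.00333
  R 0.038 [0.4369 0.1705] -177.50952608761355 0.0789 0.00435
  R 0.03 [0.4271 0.1716] -21.35829702299736 0.069 0.00458
top [285 198] [315 228]
  R 0.046 [0.4664 0.0162] None 0.0483 0.00404
  R 0.038 [0.4629 0.0074] None 0.0389 0.00101
  R 0.03 [0.466 0.015] -109.46956303665776 0.047 0.00416
top [158 139] [187 186]
  R 0.046 [0.6046 0.3343] -164.47083176830887 0.0781 0.00403
  R 0.038 [0.6117 0.3273] -171.4097303019373 0.0838 0.00347
  R 0.03 [0.6028 0.3197] 122.68020531498644 0.0741 0.00432
scene [ 95 257] [235 377]
  R 0.046 [ 0.6388 -0.2507] -152.75426917628891 0.2288 0.00474
  R 0.038 [ 0.6363 -0.3038] 160.18247282099364 0.2101 0.00482
  R 0.03 [ 0.6441 -0.3005] 164.74038706207673 0.2157 0.00485
scene [234 215] [267 242]
  R 0.046 [ 0.4934 -0.0123] None 0.0519 0.00371
  R 0.038 [ 0.4856 -0.0072] -40.24804109555233 0.0613 0.00312
  R 0.03 [ 0.4784 -0.0012] -40.51444304128395 0.0706 0.0042
scene [359 178] [405 213]
  R 0.046 [0.6185 0.3149] -88.82953682003402 0.0919 0.00432
  R 0.038 [0.6195 0.3236] -92.44630552392266 0.0987 0.00414
  R 0.03 [0.6107 0.3271] -73.89359872331926 0.1064 0.00457
scene [272 175] [312 214]
  R 0.046 [0.4467 0.1685] -59.658846933199 0.1095 0.00398
  R 0.038 [0.4383 0.1728] -50.77068378826589 0.1185 0.00445
  R 0.03 [0.4285 0.1741] -39.499734475644544 0.1266 0.00471
scene [307 162] [348 188]
  R 0.046 [0.4572 0.2917] -82.02306153845953 0.0808 0.00449
  R 0.038 [0.4556 0.3081] -83.48155725450003 0.0918 0.00444
  R 0.03 [0.4571 0.3174] -92.42232610483728 0.0977 0.00433
scene [324  97] [344 113]
scene [369  11] [559  70]
scene [177   0] [196  35]
[ 13 173 147] [ 13 173 155] [ 13  14 161] [ 17 127 168]
```

View pics/crop1.png

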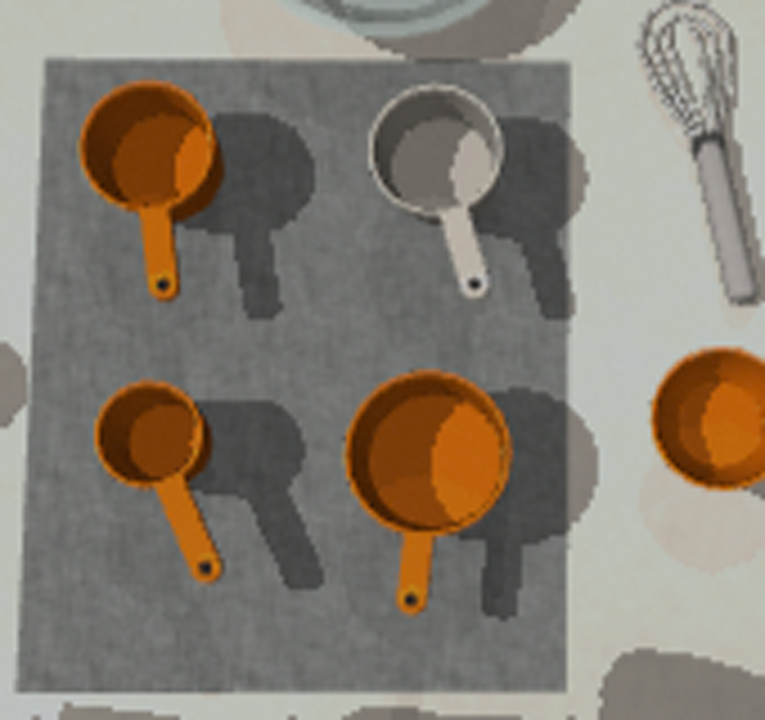

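View pics/crop2.png

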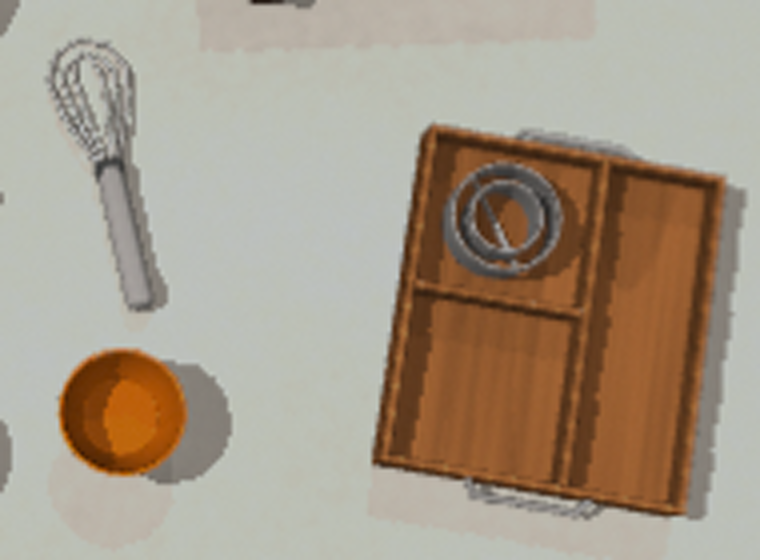

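The crops confirm the choice. In crop1, large is (429,453), medium (148,147), small (151,435) and white (436,150), each with its handle. In crop2, the caddy's top corners are near (431,126), (724,178), (684,515) and (374,464), and the whisk handle runs from (110,163) to (142,306).

Run:
```python
from m import *
import pickle
D=pickle.load(open("d0.pkl","rb"));c=D["top"]
h=hsv(c);mk=(h[...,0]<22)&(h[...,1]>140)&(h[...,2]>35)
R={"L":(.046,(429,453),(411,600)),"M":(.038,(148,147),(162,284)),"S":(.030,(151,435),(205,567))}
B=blobs(mk,150)
for n,(r,ce,ho) in R.items():
    uv=np.array([ce,ho])/4.5+[140,120]-.5+.5/4.5
    w=onz(c,uv,.052); 
    k=[k for k in B if cv2.pointPolygonTest(k.reshape(-1,1,2).astype(np.int32),tuple(map(float,uv[0])),False)>0][0]
    q=cup(c,k,r)
    for p in(w[0],q[0]):
        d=w[1]-p; print(n,p.round(4),"dir deg",np.degrees(np.arctan2(d[1],d[0])).round(1),np.hypot(*d).round(4))
    print("  fit",q[1:])
P=onz(c,np.array([(431,126),(724,178),(684,515),(374,464)])/4+[270,110]-.375,.028)
print("corners",P.round(4).tolist()); 
for i in range(4): print(np.linalg.norm(P[i]-P[i-1]).round(4))
L=np.array([[.1125,.0985],[.1125,-.0985],[-.1125,-.0985],[-.1125,.0985]])
pc=P.mean(0);A=P-pc
th=np.arctan2((L[:,0]*A[:,1]-L[:,1]*A[:,0]).sum(),(L*A).sum());Rm=np.array([[np.cos(th),-np.sin(th)],[np.sin(th),np.cos(th)]])
print("caddy",pc,np.degrees(th),"bay",pc+Rm@[-.0525,.0385],"trough",pc+Rm@[0,-.0575])
print((P-(pc+L@Rm.T)).round(4).tolist())
W=onz(c,np.array([(142,306),(110,163),(90,40)])/4+[270,110]-.375,.008)
print("whisk",W,np.linalg.norm(W[0]-W[2]));d=W[1]-W[0];print(np.degrees(np.arctan2(d[1],d[0])))
m=(h[...,1]<40)&(h[...,2]<175);m[:,:280]=0;m[:,315:]=0;m[:110]=0;m[195:]=0
o=observe();from scipy.spatial.transform import Rotation as Ro
print(Ro.from_quat(o["tcp_rot"]).as_matrix().round(3),o["joint_pos"])
```

```text
L [0.4436 0.168 ] dir deg 174.0 0.0804
L [0.4428 0.1686] dir deg 174.3 0.0795
  fit (np.float64(174.42976706951285), np.float64(0.08685292889217566), np.float64(0.002827952270862588))
M [0.6148 0.3274] dir deg -172.2 0.0785
M [0.6141 0.3262] dir deg -173.0 0.0776
  fit (np.float64(-172.48189478219558), np.float64(0.08631680140591451), np.float64(0.0034822703811192663))
S [0.4531 0.3197] dir deg -156.2 0.0785
S [0.4516 0.3188] dir deg -156.3 0.0767
  fit (np.float64(-156.45342274247488), np.float64(0.08386798270420083), np.float64(0.003344498410282372))
corners [[0.6547, -0.1974], [0.6211, -0.3894], [0.401, -0.3512], [0.4331, -0.154]]
0.2258
0.1949
0.2234
0.1998
caddy [ 0.52749941 -0.27301368] -10.078166475450757 bay [ 0.48254666 -0.22592068] trough [ 0.51743739 -0.32962645]
[[-0.0008, -0.0017], [0.0001, 0.0003], [0.0015, -0.0009], [-0.0008, 0.0023]]
whisk [[ 0.53811318 -0.00890232]
 [ 0.63409893  0.01160485]
 [ 0.7185898   0.02460861]] 0.18356141859232017
12.059818571858285
[[-0.901  0.434 -0.   ]
 [ 0.434  0.901 -0.001]
 [ 0.    -0.001 -1.   ]] [ 1.07542476e+00  4.80697380e-01  1.59670627e+00  7.54982423e-06
  1.06510120e+00 -4.66067358e-02]
```

Request:
{"method": "servo_tool", "body": {
  "series": [
    [0, 0, 0.065, 0.313, -0.584, 0, 0.5],
    [0, 0, 0.065, 0.313, -0.584, 0, 0.5],
    [0, 0, 0.065, 0.313, -0.584, 0, 0.5],
    [0, 0, 0.065, 0.313, -0.584, 0, 0.5],
    [0, 0, 0.065, 0.313, -0.584, 0, 0.5],
    [0, 0, 0.065, 0.313, -0.584, 0, 0.5],
    [0, 0, 0.065, 0.313, -0.584, 0, 0.5],
    [0, 0, 0.065, 0.313, -0.584, 0, 0.5],
    [0, 0, 0.065, 0.313, -0.584, 0, 0.5],
    [0, 0, 0.065, 0.313, -0.584, 0, 0.5]
  ],
  "squeeze": 50
}}

```text
time_s: 1.15
tcp_pos: [0.4389, 0.2923, 0.2312]
tcp_rot: [-0.102, 0.995, -0.0, -0.0]
wrist_force: [0.0, 0.5, 0.2]
opening: 0.498
finger_force: 0.0
```

Request:
{"method": "servo_tool", "body": {
  "series": [
    [0, 0, 0, 0.313, -0.584, -0.15, 0.5],
    [0, 0, 0, 0.313, -0.584, -0.15, 0.5],
    [0, 0, 0, 0.313, -0.584, -0.15, 0.5],
    [0, 0, 0, 0.313, -0.584, -0.15, 0.5],
    [0, 0, 0, 0.313, -0.584, -0.15, 0.5],
    [0, 0, 0, 0.313, -0.584, -0.15, 0.5],
    [0, 0, 0, 0.313, -0.584, -0.15, 0.5],
    [0, 0, 0, 0.313, -0.584, -0.15, 0.5],
    [0, 0, 0, 0.313, -0.584, -0.15, 0.5],
    [0, 0, 0, 0.313, -0.584, -0.15, 0.5],
    [0, 0, 0, 0, 0, 0, 0.5],
    [0, 0, 0, 0, 0, 0, 0.5]
  ]
}}

```text
time_s: 2.35
tcp_pos: [0.5947, 0.001, 0.1557]
tcp_rot: [-0.1, 0.995, 0.0, -0.001]
wrist_force: [-0.1, -0.3, 0.4]
opening: 0.498
finger_force: 0.0
```

```bash
cat > st.py <<'E'
from m import *
from scipy.spatial.transform import Rotation as Ro
def st():
    o=observe();M=Ro.from_quat(o["tcp_rot"]).as_matrix();y=M[:,1]
    print("t",round(o["time_s"],2),"tcp",np.round(o["tcp_pos"],4),"yaw_y",np.degrees(np.arctan2(y[1],y[0])).round(2),"z",M[:,2].round(3),"q",np.round(o["joint_pos"],2),"op",round(o["opening"],3),"F",np.round(o["wrist_force"],1),"ff",o["finger_force"])
    return o,M
E
python3 - <<'E'
from st import *
st();c=capture("wrist");save(c,"w1.png",None,1.4)
for X in([.595,.0015,.014],[.5381,-.0089,.014]): print(proj(c,X)*1.4)
E
```

```text
t 2.35 tcp [0.5947 0.001  0.1557] yaw_y 101.44 z [-0.001  0.    -1.   ] q [-0.05  0.49  1.8   0.    0.85 -1.82] op 0.498 F [-0.1 -0.3  0.4] ff 0.0
[[397.63201225 279.90524558]]
[[399.2559919  193.01906581]]
```

View pics/w1.png

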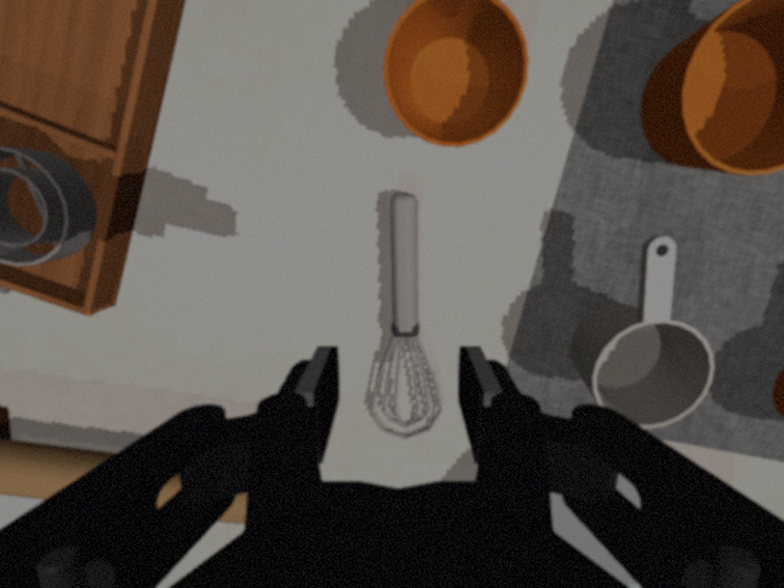

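The wrist view shows the whisk handle from (404,193) to (404,333), centred between the fingers within about 3 mm, so I'm descending.

Request:
{"method": "servo_tool", "body": {
  "series": [
    [0, 0, 0, 0, 0.06, -0.36, 0.5],
    [0, 0, 0, 0, 0, -0.36, 0.5],
    [0, 0, 0, 0, 0, -0.36, 0.5],
    [0, 0, 0, 0, 0, -0.36, 0.5],
    [0, 0, 0, 0, 0, -0.36, 0.5],
    [0, 0, 0, 0, 0, -0.36, 0.5],
    [0, 0, 0, 0, 0, -0.36, 0.5],
    [0, 0, 0, 0, 0, -0.36, 0.5],
    [0, 0, 0, 0, 0, -0.1, 0.5],
    [0, 0, 0, 0, 0, -0.08, 0.5]
  ]
}}

```text
time_s: 3.4
tcp_pos: [0.5947, 0.0054, 0.0033]
tcp_rot: [-0.101, 0.995, 0.0, -0.0]
wrist_force: [-0.2, 0.2, 0.4]
opening: 0.499
finger_force: 0.0
```

Request:
{"method": "servo_tool", "body": {
  "series": [
    [0, 0, 0, 0, 0, 0, 0.1],
    [0, 0, 0, 0, 0, 0, 0.1],
    [0, 0, 0, 0, 0, 0, 0.1],
    [0, 0, 0, 0, 0, 0, 0.1],
    [0, 0, 0, 0, 0, 0, 0.1],
    [0, 0, 0, 0, 0, 0, 0.1]
  ]
}}

```text
time_s: 4.0
tcp_pos: [0.5955, 0.0048, 0.0042]
tcp_rot: [-0.1, 0.995, -0.0, 0.001]
wrist_force: [-0.5, 2.3, 7.4]
opening: 0.191
finger_force: 49.8
```

Request:
{"method": "servo_tool", "body": {
  "series": [
    [0, 0, 0, 0, 0, 0.2, 0.1],
    [0, 0, 0, 0, 0, 0.4, 0.1],
    [0, 0, 0, 0, 0, 0.5, 0.1],
    [0, 0, 0, 0, 0, 0.5, 0.1],
    [0, 0, 0, 0, 0, 0.4, 0.1],
    [0, 0, -0.03, -0.1, -0.35, 0, 0.1],
    [0, 0, -0.04, -0.2, -0.6, 0, 0.1],
    [0, 0, -0.04, -0.2, -0.6, 0, 0.1],
    [0, 0, -0.04, -0.25, -0.7, 0, 0.1],
    [0, 0, -0.04, -0.25, -0.7, 0, 0.1]
  ]
}}

```text
time_s: 5.0
tcp_pos: [0.5446, -0.144, 0.1042]
tcp_rot: [-0.005, 1.0, -0.0, 0.0]
wrist_force: [0.3, -0.8, -0.7]
opening: 0.191
finger_force: 49.0
```

Request:
{"method": "servo_tool", "body": {
  "series": [
    [0, 0, -0.04, -0.25, -0.7, 0, 0.1],
    [0, 0, -0.04, -0.25, -0.7, 0, 0.1],
    [0, 0, -0.04, -0.25, -0.7, 0, 0.1],
    [0, 0, -0.04, -0.25, -0.7, 0, 0.1],
    [0, 0, -0.027, -0.15, -0.5, 0, 0.1],
    [0, 0, 0, -0.1, -0.31, 0, 0.1],
    [0, 0, 0, 0, 0, 0, 0.1],
    [0, 0, 0, 0, 0, 0, 0.1]
  ]
}}

```text
time_s: 5.8
tcp_pos: [0.4825, -0.323, 0.1036]
tcp_rot: [0.088, 0.996, 0.0, 0.0]
wrist_force: [-0.1, -0.4, -1.8]
opening: 0.19
finger_force: 49.0
```

Run:
```python
from st import *
st();c=capture("top");save(c,"t1.png",(300,110,500,260),4)
```

```text
t 5.8 tcp [ 0.4825 -0.323   0.1036] yaw_y 79.94 z [ 0.  0. -1.] q [-0.64  0.54  1.87  0.    0.73 -2.04] op 0.19 F [-0.1 -0.4 -1.8] ff 48.960562348365784
```

View pics/t1.png

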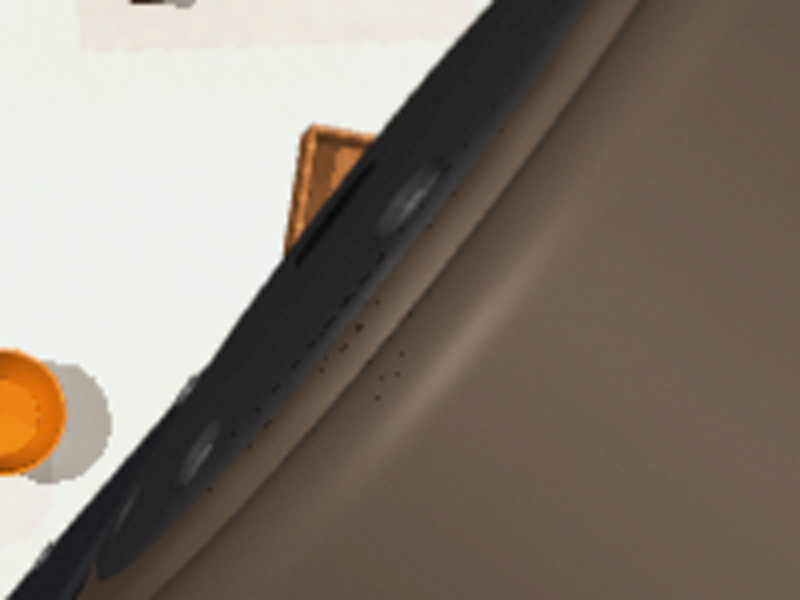

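The arm blocks the top view here, so I'm switching to the wrist camera.

Run:
```python
from st import *
c=capture("wrist");save(c,"w2.png",None,1.4)
```

```text
(no output)
```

View pics/w2.png

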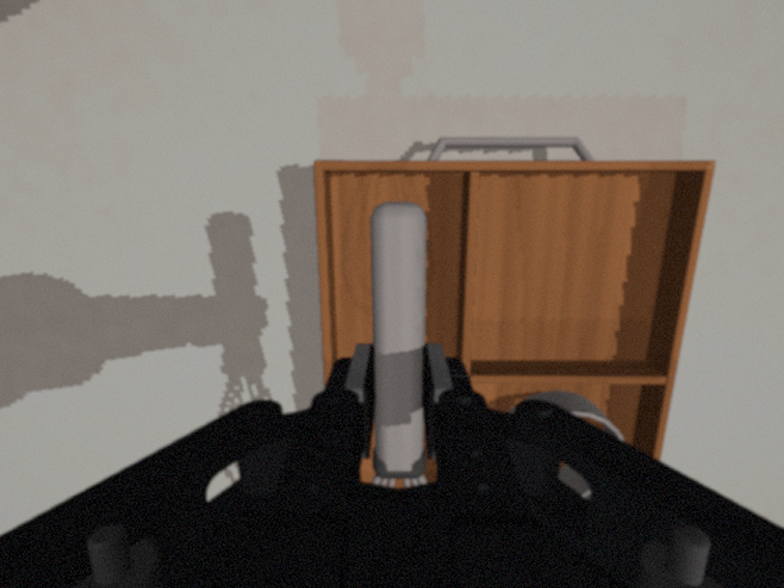

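The wrist view shows the whisk parallel to the trough. The trough walls are at columns 323 and 468, the handle is at 400 and its end is at row 203. The caddy's near top corners are at (315,162) and (714,162).

Run:
```python
from st import *
c=capture("wrist")
P=onz(c,np.array([(315,161),(714,161)])/1.4-.15,.028);print(P)
d=P[1]-P[0];print(np.hypot(*d),np.degrees(np.arctan2(d[1],d[0]))-90)
u=d/np.hypot(*d);x=np.array([u[1],-u[0]]);cen=P.mean(0)+.1125*x;B=np.c_[x,u]
print("caddy",cen,"bay",cen+B@[-.0525,.0385],"trough",cen+B@[0,-.0575])
e=onz(c,np.array([(400,204)])/1.4-.15,.109)[0];print("handle end",e,"in caddy",B.T@(e-cen))
```

```text
[[ 0.4020969  -0.34852703]
 [ 0.43612083 -0.15785896]]
0.1936799921127105 -10.117697888753241
caddy [ 0.52985937 -0.27295596] bay [ 0.48493913 -0.22583196] trough [ 0.5197583  -0.32956178]
handle end [ 0.42515152 -0.31079796] in caddy [-0.0964318  -0.05564763]
```

Request:
{"method": "servo_tool", "body": {
  "series": [
    [0, 0, 0, 0.02, -0.03, -0.3, 0.1],
    [0, 0, 0, 0, 0, -0.35, 0.1],
    [0, 0, 0, 0, 0, -0.35, 0.1],
    [0, 0, 0, 0, 0, -0.35, 0.1],
    [0, 0, 0, 0, 0, -0.3, 0.1],
    [0, 0, 0, 0, 0, -0.1, 0.1],
    [0, 0, 0, 0, 0, -0.06, 0.1],
    [0, 0, 0, 0, 0, -0.04, 0.1],
    [0, 0, 0, 0, 0, 0, 0.1],
    [0, 0, 0, 0, 0, 0, 0.1]
  ]
}}

```text
time_s: 6.95
tcp_pos: [0.4838, -0.3251, 0.0113]
tcp_rot: [0.088, 0.996, -0.0, 0.0]
wrist_force: [0.4, -0.1, -1.0]
opening: 0.194
finger_force: 49.0
```

Request:
{"method": "servo_tool", "body": {
  "series": [
    [0, 0, 0, 0, 0, 0, 0.35],
    [0, 0, 0, 0, 0, 0, 0.35],
    [0, 0, 0, 0, 0, 0, 0.35],
    [0, 0, 0, 0, 0, 0, 0.35],
    [0, 0, 0, 0, 0, 0.3, 0.35],
    [0, 0, 0, 0, 0, 0.5, 0.35],
    [0, 0, 0, 0, 0, 0.6, 0.35],
    [0, 0, 0, 0, 0, 0.6, 0.35],
    [0, 0, 0, 0, 0, 0.4, 0.35]
  ]
}}

```text
time_s: 7.85
tcp_pos: [0.4841, -0.3253, 0.134]
tcp_rot: [0.088, 0.996, -0.001, 0.001]
wrist_force: [0.2, 1.0, 0.6]
opening: 0.35
finger_force: 0.0
```

Request:
{"method": "servo_tool", "body": {
  "series": [
    [0, 0, 0.01, 0.1, 0.62, 0, 0.5],
    [0, 0, 0.01, 0.1, 0.62, 0, 0.5],
    [0, 0, 0.01, 0.1, 0.62, 0, 0.5],
    [0, 0, 0.01, 0.1, 0.62, 0, 0.5],
    [0, 0, 0.01, 0.1, 0.62, 0, 0.5],
    [0, 0, 0.01, 0.1, 0.62, 0, 0.5],
    [0, 0, 0.016, 0, 0.62, 0, 0.5],
    [0, 0, 0, 0, 0.62, 0, 0.5]
  ]
}}

```text
time_s: 8.65
tcp_pos: [0.5136, -0.0756, 0.1319]
tcp_rot: [0.05, 0.999, -0.0, 0.0]
wrist_force: [1.4, 0.6, 0.4]
opening: 0.498
finger_force: 0.0
```

Request:
{"method": "servo_tool", "body": {
  "series": [
    [0, 0, 0, -0.3, 0.62, 0, 0.5],
    [0, 0, 0, -0.3, 0.62, 0, 0.5],
    [0, 0, 0, -0.3, 0.62, 0, 0.5],
    [0, 0, 0, -0.3, 0.62, 0, 0.5],
    [0, 0, 0, -0.35, 0.62, 0, 0.5],
    [0, 0, 0, -0.35, 0.62, 0, 0.5],
    [0, 0, 0, -0.35, 0.64, 0, 0.5],
    [0, 0, 0, -0.33, 0.66, 0, 0.5],
    [0, 0, 0, 0, 0, 0, 0.5],
    [0, 0, 0, 0, 0, 0, 0.5]
  ]
}}

```text
time_s: 9.65
tcp_pos: [0.3844, 0.1748, 0.1316]
tcp_rot: [0.049, 0.999, 0.0, 0.0]
wrist_force: [0.1, 0.4, 0.2]
opening: 0.501
finger_force: 0.0
```

Run:
```python
from st import *
st();c=capture("wrist");save(c,"w3.png",None,1.4)
print(proj(c,[[.3853,.1738,.052],[.443,.168,.052],[.443-.088*.995,.168+.0087,.052]])*1.4)
```

```text
t 9.65 tcp [0.3844 0.1748 0.1316] yaw_y 84.42 z [ 0.001  0.    -1.   ] q [ 0.36  0.32  2.2  -0.    0.62 -1.12] op 0.501 F [0.1 0.4 0.2] ff 0.0
[[394.96621244 307.08737767]
 [394.91750336 402.95295823]
 [394.80028421 252.4156766 ]]
```

View pics/w3.png

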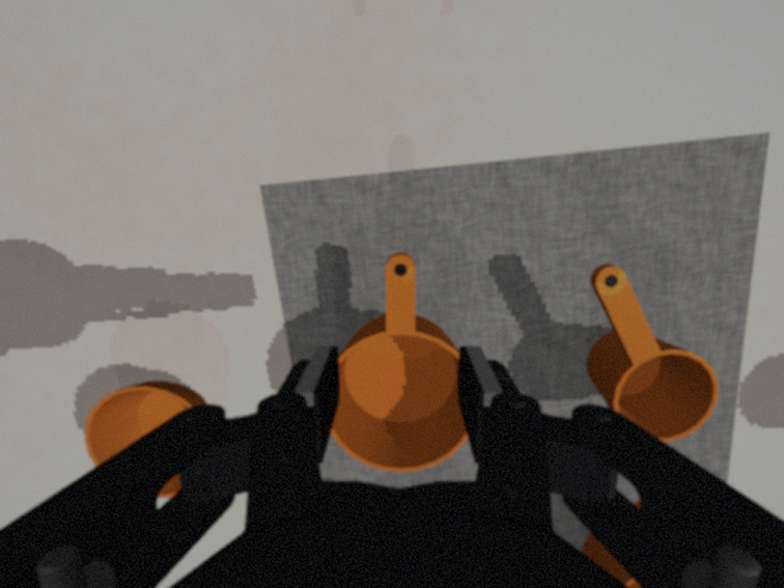

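The wrist view shows the large cup's handle centred between the fingers, with its end at (400,253). The bowl is at left (145,435) and the small cup at right, both clear.

Request:
{"method": "servo_tool", "body": {
  "series": [
    [0, 0, 0, -0.06, 0.06, -0.3, 0.5],
    [0, 0, 0, 0, 0, -0.35, 0.5],
    [0, 0, 0, 0, 0, -0.35, 0.5],
    [0, 0, 0, 0, 0, -0.35, 0.5],
    [0, 0, 0, 0, 0, -0.35, 0.5],
    [0, 0, 0, 0, 0, -0.2, 0.5],
    [0, 0, 0, 0, 0, -0.1, 0.5],
    [0, 0, 0, 0, 0, 0, 0.5]
  ],
  "squeeze": 70
}}

```text
time_s: 10.5
tcp_pos: [0.3816, 0.1767, 0.0306]
tcp_rot: [0.05, 0.999, -0.0, -0.0]
wrist_force: [-0.1, -0.5, -0.1]
opening: 0.501
finger_force: 0.0
```

Request:
{"method": "servo_tool", "body": {
  "series": [
    [0, 0, 0, 0, 0, 0, 0.1],
    [0, 0, 0, 0, 0, 0, 0.1],
    [0, 0, 0, 0, 0, 0, 0.1],
    [0, 0, 0, 0, 0, 0, 0.1],
    [0, 0, 0, 0, 0, 0, 0.1],
    [0, 0, 0, 0, 0, 0, 0.1]
  ]
}}

```text
time_s: 11.1
tcp_pos: [0.3817, 0.1773, 0.0313]
tcp_rot: [0.05, 0.999, 0.0, 0.0]
wrist_force: [-2.1, -1.4, 7.6]
opening: 0.166
finger_force: 68.3
```

Request:
{"method": "servo_tool", "body": {
  "series": [
    [0, 0, 0, 0, 0, 0.2, 0.1],
    [0, 0, 0, 0, 0, 0.4, 0.1],
    [0, 0, 0, 0, 0, 0.5, 0.1],
    [0, 0, 0, 0, 0, 0.5, 0.1],
    [0, 0, 0, 0, 0, 0.4, 0.1],
    [0, 0, 0, 0.2, -0.1, 0, 0.1]
  ]
}}

```text
time_s: 11.7
tcp_pos: [0.3921, 0.1727, 0.1336]
tcp_rot: [0.049, 0.999, 0.001, 0.002]
wrist_force: [-0.8, 1.2, -1.6]
opening: 0.166
finger_force: 68.3
```

Request:
{"method": "servo_tool", "body": {
  "series": [
    [0, 0, -0.05, 0.3, -0.3, 0, 0.1],
    [0, 0, -0.08, 0.4, -0.5, 0, 0.1],
    [0, 0, -0.09, 0.4, -0.55, 0, 0.1],
    [0, 0, -0.09, 0.4, -0.55, 0, 0.1],
    [0, 0, -0.09, 0.3, -0.55, 0, 0.1],
    [0, 0, -0.09, 0, -0.6, 0, 0.1],
    [0, 0, -0.09, 0, -0.6, 0, 0.1],
    [0, 0, -0.09, 0, -0.6, 0, 0.1],
    [0, 0, -0.09, 0, -0.6, 0, 0.1],
    [0, 0, -0.09, -0.1, -0.6, 0, 0.1],
    [0, 0, -0.09, -0.15, -0.55, 0, 0.1],
    [0, 0, -0.07, -0.15, -0.5, 0, 0.1]
  ]
}}

```text
time_s: 12.9
tcp_pos: [0.4611, -0.1546, 0.1305]
tcp_rot: [0.529, 0.849, -0.0, -0.0]
wrist_force: [-0.5, -0.4, -0.3]
opening: 0.17
finger_force: 68.3
```

Request:
{"method": "servo_tool", "body": {
  "series": [
    [0, 0, -0.037, -0.06, -0.34, 0, 0.1],
    [0, 0, 0, 0, 0, 0, 0.1],
    [0, 0, 0, 0, 0, 0, 0.1]
  ]
}}

```text
time_s: 13.2
tcp_pos: [0.4583, -0.1702, 0.1306]
tcp_rot: [0.543, 0.84, 0.0, -0.0]
wrist_force: [-0.5, -0.6, -1.8]
opening: 0.171
finger_force: 68.4
```

Run:
```python
from st import *
st();c=capture("wrist");save(c,"w4.png",None,1.4)
```

```text
t 13.2 tcp [ 0.4583 -0.1702  0.1306] yaw_y 24.27 z [-0.  0. -1.] q [-0.42  0.4   2.06  0.    0.68 -0.84] op 0.171 F [-0.5 -0.6 -1.8] ff 68.35586071014404
```

View pics/w4.png

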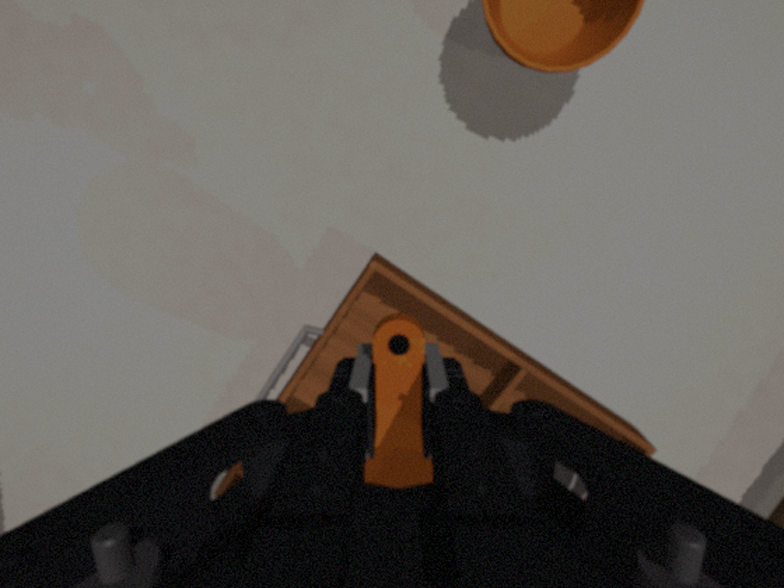

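The wrist view shows the held handle straight, with its hole at (399,344) and its end at (399,313). The bay corner is at (376,256). I'll take numbers from that, with a mask on the scene view to check the tilt.

Run:
```python
from st import *
o,M=st()
c=capture("wrist");e=onz(c,np.array([(399,313)])/1.4-.15,.152)[0]
print("end",e,"r from tcp",np.hypot(*(e-np.array(o["tcp_pos"])[:2])))
co=onz(c,np.array([(376,255)])/1.4-.15,.028)[0];print("caddy corner",co)
s=capture("scene");save(s,"s1.png",(60,60,320,255),3)
```

```text
t 13.25 tcp [ 0.4584 -0.1696  0.1306] yaw_y 24.32 z [-0.  0. -1.] q [-0.42  0.4   2.06  0.    0.68 -0.84] op 0.167 F [ 0.3 -0.7 -1.7] ff 68.35590362548828
end [ 0.44713667 -0.14352158] r from tcp 0.02845182889320791
caddy corner [ 0.43676769 -0.15252226]
```

View pics/s1.png

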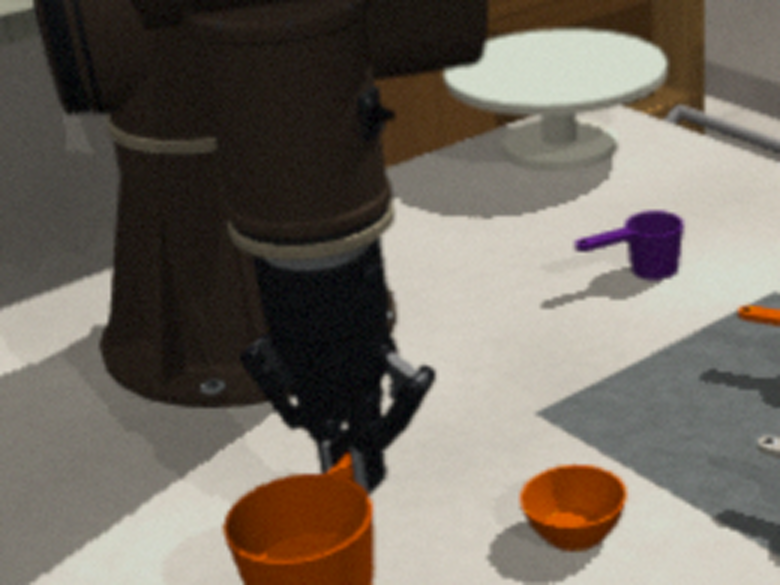

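The scene view shows the cup held level at (300,520) of the crop, so I'm lowering it.

Request:
{"method": "servo_tool", "body": {
  "series": [
    [0, 0, 0, 0, 0, -0.25, 0.1],
    [0, 0, 0, 0, 0, -0.3, 0.1],
    [0, 0, 0, 0, 0, -0.35, 0.1],
    [0, 0, 0, 0, 0, -0.35, 0.1],
    [0, 0, 0, 0, 0, -0.3, 0.1],
    [0, 0, 0, 0, 0, -0.15, 0.1],
    [0, 0, 0, 0, 0, -0.08, 0.1],
    [0, 0, 0, 0, 0, -0.05, 0.1],
    [0, 0, 0, 0, 0, -0.02, 0.1],
    [0, 0, 0, 0, 0, 0, 0.1]
  ]
}}

```text
time_s: 14.35
tcp_pos: [0.4588, -0.1699, 0.0386]
tcp_rot: [0.542, 0.84, 0.0, 0.0]
wrist_force: [-0.2, -0.4, -1.2]
opening: 0.167
finger_force: 68.3
```

Request:
{"method": "servo_tool", "body": {
  "series": [
    [0, 0, 0, 0, 0, 0, 0.35],
    [0, 0, 0, 0, 0, 0, 0.35],
    [0, 0, 0, 0, 0, 0, 0.35],
    [0, 0, 0, 0, 0, 0.2, 0.35],
    [0, 0, 0, 0, 0, 0.4, 0.35],
    [0, 0, 0, 0, 0, 0.5, 0.35],
    [0, 0, 0, 0, 0, 0.5, 0.4],
    [0, 0, 0, 0, 0, 0.4, 0.5],
    [0, 0, 0, 0, 0, 0, 0.5]
  ]
}}

```text
time_s: 15.25
tcp_pos: [0.4599, -0.1705, 0.1413]
tcp_rot: [0.542, 0.84, 0.0, 0.002]
wrist_force: [0.6, 0.3, 0.4]
opening: 0.503
finger_force: 0.0
```

Run:
```python
from st import *
st();
```

```text
t 15.25 tcp [ 0.4599 -0.1705  0.1413] yaw_y 24.29 z [ 0.004 -0.002 -1.   ] q [-0.42  0.38  2.05  0.    0.71 -0.84] op 0.503 F [0.6 0.3 0.4] ff 0.0
```

Request:
{"method": "servo_tool", "body": {
  "series": [
    [0, 0, 0.07, 0.1, 0.4, 0, 0.5],
    [0, 0, 0.08, 0.1, 0.6, 0, 0.5],
    [0, 0, 0.08, 0.1, 0.6, 0, 0.5],
    [0, 0, 0.08, 0.1, 0.6, 0, 0.5],
    [0, 0, 0.08, 0.1, 0.6, 0, 0.5],
    [0, 0, 0.08, 0.1, 0.6, 0, 0.5],
    [0, 0, 0.08, 0.1, 0.6, 0, 0.5],
    [0, 0, 0.08, 0.1, 0.6, 0, 0.5],
    [0, 0, 0.08, 0.1, 0.6, 0, 0.5]
  ]
}}

```text
time_s: 16.15
tcp_pos: [0.5033, 0.0914, 0.1383]
tcp_rot: [0.215, 0.977, -0.0, -0.0]
wrist_force: [-0.3, 0.5, 0.3]
opening: 0.499
finger_force: 0.0
```

Request:
{"method": "servo_tool", "body": {
  "series": [
    [0, 0, 0.08, 0.1, 0.6, 0, 0.5],
    [0, 0, 0.08, 0.1, 0.6, 0, 0.5],
    [0, 0, 0.08, 0.1, 0.6, 0, 0.5],
    [0, 0, 0.08, 0.1, 0.6, 0, 0.5],
    [0, 0, 0.08, 0.1, 0.6, 0, 0.5],
    [0, 0, 0.08, 0.1, 0.6, 0, 0.5],
    [0, 0, 0.08, 0.1, 0.6, 0, 0.5],
    [0, 0, 0.004, 0.14, 0.38, 0, 0.5],
    [0, 0, 0, 0, 0, 0, 0.5],
    [0, 0, 0, 0, 0, 0, 0.5]
  ]
}}

```text
time_s: 17.15
tcp_pos: [0.545, 0.319, 0.1379]
tcp_rot: [-0.064, 0.998, -0.0, -0.0]
wrist_force: [-0.2, -0.3, -0.4]
opening: 0.498
finger_force: 0.0
```

Run:
```python
from st import *
st();c=capture("wrist");save(c,"w5.png",None,1.4)
a=np.radians(187.3);A=np.array([.6145,.327])
print(proj(c,[[*(A+r*np.array([np.cos(a),np.sin(a)])),.052] for r in(0,.068,.088)])*1.4)
t=capture("top");save(t,"t2.png",(340,120,480,240),5)
```

```text
t 17.15 tcp [0.545  0.319  0.1379] yaw_y 97.32 z [-0.001 -0.001 -1.   ] q [ 0.48  0.56  1.73 -0.    0.86 -1.22] op 0.498 F [-0.2 -0.3 -0.4] ff 0.0
[[395.36557611 414.2319035 ]
 [395.15959357 305.50931141]
 [395.09227533 270.41600915]]
```

View pics/w5.png

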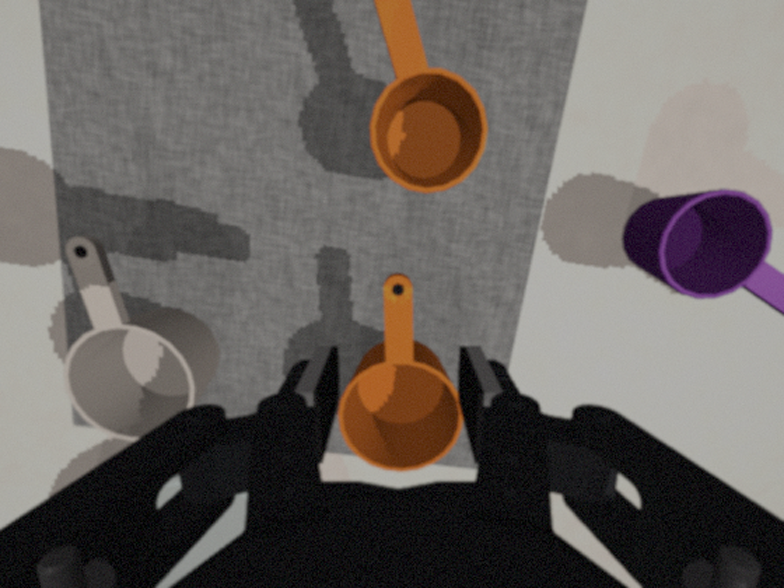

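View pics/t2.png

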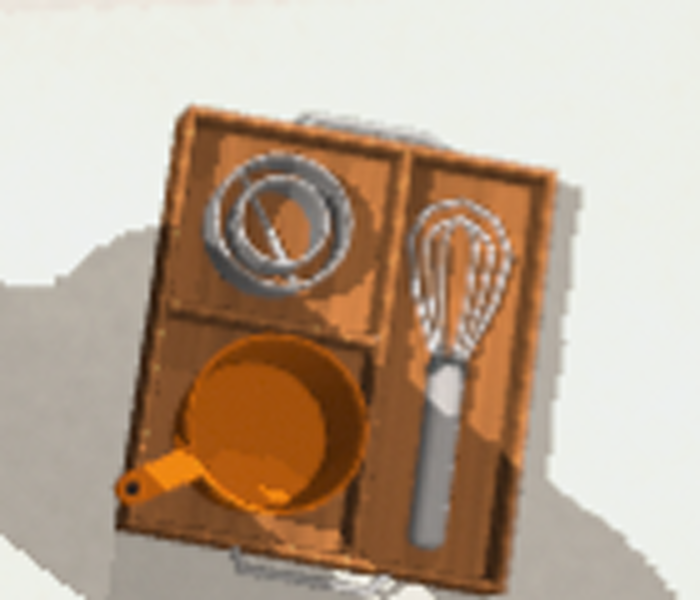

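The wrist view shows the medium handle centred at (399,290). The top crop shows the whisk flat in the trough (handle 430,450) and the large cup upright in the bay, with its rim centre near (277,424).

Request:
{"method": "servo_tool", "body": {
  "series": [
    [0, 0, 0, 0.1, 0.01, -0.3, 0.5],
    [0, 0, 0, 0, 0, -0.4, 0.5],
    [0, 0, 0, 0, 0, -0.4, 0.5],
    [0, 0, 0, 0, 0, -0.4, 0.5],
    [0, 0, 0, 0, 0, -0.35, 0.5],
    [0, 0, 0, 0, 0, -0.2, 0.5],
    [0, 0, 0, 0, 0, -0.1, 0.5],
    [0, 0, 0, 0, 0, 0, 0.5]
  ]
}}

```text
time_s: 18.05
tcp_pos: [0.5503, 0.3193, 0.0302]
tcp_rot: [-0.063, 0.998, -0.0, -0.0]
wrist_force: [0.7, 0.5, 0.7]
opening: 0.498
finger_force: 0.0
```

Request:
{"method": "servo_tool", "body": {
  "series": [
    [0, 0, 0, 0, 0, 0, 0.1],
    [0, 0, 0, 0, 0, 0, 0.1],
    [0, 0, 0, 0, 0, 0, 0.1],
    [0, 0, 0, 0, 0, 0, 0.1],
    [0, 0, 0, 0, 0, 0, 0.1],
    [0, 0, 0, 0, 0, 0, 0.1]
  ]
}}

```text
time_s: 18.65
tcp_pos: [0.5506, 0.3198, 0.0313]
tcp_rot: [-0.064, 0.998, 0.0, 0.0]
wrist_force: [-2.1, -0.8, 7.0]
opening: 0.169
finger_force: 68.6
```

Request:
{"method": "servo_tool", "body": {
  "series": [
    [0, 0, 0, 0, 0, 0.2, 0.1],
    [0, 0, 0, 0, 0, 0.4, 0.1],
    [0, 0, 0, 0, 0, 0.5, 0.1],
    [0, 0, 0, 0, 0, 0.5, 0.1],
    [0, 0, 0, 0, 0, 0.5, 0.1],
    [0, 0, 0, 0, 0, 0.3, 0.1],
    [0, 0, 0, 0, 0, 0, 0.1],
    [0, 0, 0, 0, 0, 0, 0.1]
  ]
}}

```text
time_s: 19.45
tcp_pos: [0.5503, 0.3195, 0.1505]
tcp_rot: [-0.064, 0.998, -0.0, -0.0]
wrist_force: [-0.6, 0.5, -0.1]
opening: 0.171
finger_force: 68.2
```

Run:
```python
from st import *
o,M=st();c=capture("wrist")
T=np.array(o["tcp_pos"])
h=hsv(c);mk=(h[...,0]<22)&(h[...,1]>140)&(h[...,2]>35)
mk[:,:262]=0;mk[:,312:]=0;mk[:170]=0
k=max(blobs(mk,50),key=len);e=k[k[:,1].argmin()];e=[k[k[:,1]<e[1]+2,0].mean(),e[1]]
p=onz(c,[e],T[2]+.0215)[0];print("end px",e,p,"dist",np.hypot(*(p-T[:2])))
t=capture("top");h=hsv(t);mk=(h[...,0]<22)&(h[...,1]>220)&(h[...,2]>50)
w=onz(t,np.array([(277,424),(132,489)])/5+[340,120]-.4,.058);print("large axis by eye, hole",w)
c2=w[1]-w[0];print(np.degrees(np.arctan2(c2[1],c2[0])),np.hypot(*c2))
```

```text
t 19.45 tcp [0.5503 0.3195 0.1505] yaw_y 97.29 z [-0. -0. -1.] q [ 0.48  0.55  1.7  -0.    0.89 -1.22] op 0.171 F [-0.6  0.5 -0.1] ff 68.17126201232895
end px [np.float64(284.5), np.int32(232)] [0.52647848 0.31738893] dist 0.02392958566727036
large axis by eye, hole [[ 0.48349783 -0.22837334]
 [ 0.45085834 -0.15502961]]
113.99006365465502 0.08027850696107017
```

Request:
{"method": "servo_tool", "body": {
  "series": [
    [0, 0, 0, -0.06, -0.3, 0, 0.1],
    [0, 0, -0.015, -0.12, -0.5, 0, 0.1],
    [0, 0, -0.015, -0.15, -0.6, 0, 0.1],
    [0, 0, -0.015, -0.15, -0.65, 0, 0.1],
    [0, 0, -0.015, -0.15, -0.65, 0, 0.1],
    [0, 0, -0.015, -0.15, -0.65, 0, 0.1],
    [0, 0, -0.015, -0.15, -0.65, 0, 0.1],
    [0, 0, -0.015, -0.15, -0.65, 0, 0.1],
    [0, 0, -0.015, -0.15, -0.65, 0, 0.1],
    [0, 0, -0.015, -0.15, -0.65, 0, 0.1]
  ]
}}

```text
time_s: 20.55
tcp_pos: [0.48, 0.0204, 0.1501]
tcp_rot: [0.004, 1.0, -0.0, -0.001]
wrist_force: [0.7, 0.0, -2.0]
opening: 0.163
finger_force: 68.2
```

Request:
{"method": "servo_tool", "body": {
  "series": [
    [0, 0, -0.015, -0.15, -0.65, 0, 0.1],
    [0, 0, -0.015, -0.15, -0.65, 0, 0.1],
    [0, 0, -0.015, -0.15, -0.65, 0, 0.1],
    [0, 0, -0.015, -0.15, -0.65, 0, 0.1],
    [0, 0, -0.015, -0.15, -0.65, 0, 0.1],
    [0, 0, -0.017, -0.15, -0.6, 0, 0.1],
    [0, 0, 0, -0.15, -0.5, 0, 0.1],
    [0, 0, 0, -0.12, -0.3, 0, 0.1],
    [0, 0, 0, -0.06, -0.15, 0, 0.1],
    [0, 0, 0, 0, 0, 0, 0.1],
    [0, 0, 0, 0, 0, 0, 0.1]
  ]
}}

```text
time_s: 21.65
tcp_pos: [0.4197, -0.2174, 0.1506]
tcp_rot: [0.05, 0.999, 0.0, -0.0]
wrist_force: [-0.1, 0.1, -0.7]
opening: 0.166
finger_force: 68.2
```

Run:
```python
from st import *
o,M=st();T=np.array(o["tcp_pos"]);x=np.array([M[1,1],-M[0,1]]);print("axis now",T[:2]+.0645*x)
```

```text
t 21.65 tcp [ 0.4197 -0.2174  0.1506] yaw_y 84.27 z [-0.001  0.    -1.   ] q [-0.54  0.35  2.08  0.    0.72 -2.01] op 0.166 F [-0.1  0.1 -0.7] ff 68.23470247909427
axis now [ 0.48386751 -0.22379629]
```

Request:
{"method": "servo_tool", "body": {
  "series": [
    [0, 0, 0, 0, -0.06, -0.2, 0.1],
    [0, 0, 0, 0, 0, -0.35, 0.1],
    [0, 0, 0, 0, 0, -0.35, 0.1],
    [0, 0, 0, 0, 0, -0.35, 0.1],
    [0, 0, 0, 0, 0, -0.3, 0.1],
    [0, 0, 0, 0, 0, -0.2, 0.1],
    [0, 0, 0, 0, 0, -0.15, 0.1],
    [0, 0, 0, 0, 0, -0.1, 0.1],
    [0, 0, 0, 0, 0, -0.05, 0.1],
    [0, 0, 0, 0, 0, -0.01, 0.1],
    [0, 0, 0, 0, 0, 0, 0.1]
  ]
}}

```text
time_s: 22.75
tcp_pos: [0.4202, -0.221, 0.0481]
tcp_rot: [0.05, 0.999, -0.0, 0.0]
wrist_force: [-1.5, -0.4, -1.3]
opening: 0.168
finger_force: 68.2
```

Request:
{"method": "servo_tool", "body": {
  "series": [
    [0, 0, 0, 0, 0, 0, 0.35],
    [0, 0, 0, 0, 0, 0, 0.35],
    [0, 0, 0, 0, 0, 0, 0.35],
    [0, 0, 0, 0, 0, 0.2, 0.35],
    [0, 0, 0, 0, 0, 0.4, 0.35],
    [0, 0, 0, 0, 0, 0.5, 0.35],
    [0, 0, 0, 0, 0, 0.5, 0.4],
    [0, 0, 0, 0, 0, 0.4, 0.5],
    [0, 0, 0, 0, 0, 0, 0.5]
  ]
}}

```text
time_s: 23.65
tcp_pos: [0.4213, -0.2217, 0.1508]
tcp_rot: [0.05, 0.999, -0.001, 0.002]
wrist_force: [-1.4, -0.5, -0.9]
opening: 0.5
finger_force: 0.0
```

Run:
```python
from st import *
st();
```

```text
t 23.65 tcp [ 0.4213 -0.2217  0.1508] yaw_y 84.28 z [ 0.004 -0.002 -1.   ] q [-0.55  0.35  2.07  0.    0.72 -2.02] op 0.5 F [-1.4 -0.5 -0.9] ff 0.0
```

Request:
{"method": "servo_tool", "body": {
  "series": [
    [0, 0, 0.027, 0.25, 0.4, 0, 0.5],
    [0, 0, 0.027, 0.25, 0.55, 0, 0.5],
    [0, 0, 0.027, 0.25, 0.55, 0, 0.5],
    [0, 0, 0.027, 0.25, 0.55, 0, 0.5],
    [0, 0, 0.027, 0.25, 0.55, 0, 0.5],
    [0, 0, 0.027, 0.25, 0.55, 0, 0.5],
    [0, 0, 0.027, 0, 0.55, 0, 0.5],
    [0, 0, 0.027, 0, 0.55, 0, 0.5],
    [0, 0, 0.027, 0, 0.55, 0, 0.5],
    [0, 0, 0.027, 0, 0.55, 0, 0.5]
  ]
}}

```text
time_s: 24.65
tcp_pos: [0.4946, 0.0478, 0.1477]
tcp_rot: [-0.086, 0.996, 0.0, -0.0]
wrist_force: [-0.4, 0.6, 0.7]
opening: 0.495
finger_force: 0.0
```

Request:
{"method": "servo_tool", "body": {
  "series": [
    [0, 0, 0.027, 0, 0.55, 0, 0.5],
    [0, 0, 0.027, 0, 0.55, 0, 0.5],
    [0, 0, 0.027, -0.3, 0.55, 0, 0.5],
    [0, 0, 0.027, -0.3, 0.55, 0, 0.5],
    [0, 0, 0.027, -0.3, 0.55, 0, 0.5],
    [0, 0, 0.027, -0.3, 0.55, 0, 0.5],
    [0, 0, 0.027, -0.3, 0.55, 0, 0.5],
    [0, 0, 0.027, -0.3, 0.55, 0, 0.5],
    [0, 0, 0.027, -0.28, 0.54, 0, 0.5],
    [0, 0, 0, 0, 0, 0, 0.5],
    [0, 0, 0, 0, 0, 0, 0.5]
  ]
}}

```text
time_s: 25.75
tcp_pos: [0.3905, 0.2939, 0.1477]
tcp_rot: [-0.206, 0.979, -0.0, -0.0]
wrist_force: [-1.3, -0.6, -0.3]
opening: 0.498
finger_force: 0.0
```

Run:
```python
from st import *
o,M=st();c=capture("wrist");T=np.array(o["tcp_pos"])
h=hsv(c);mk=(h[...,0]<22)&(h[...,1]>140)&(h[...,2]>35)
mk[:,:245]=0;mk[:,325:]=0;mk[:120]=0
k=max(blobs(mk,50),key=len);y0=k[:,1].min();
for dy in(1,15,25): 
    q=k[(k[:,1]>=y0+dy-1)&(k[:,1]<=y0+dy)]; print(dy,q[:,0].min(),q[:,0].max(),end="; ")
p=onz(c,[[k[k[:,1]<y0+2,0].mean(),y0]],.052)[0]
q=k[(k[:,1]>y0+10)&(k[:,1]<y0+22)];m=onz(c,[[(q[:,0].min()+q[:,0].max())/2,y0+16]],.049)[0]
a=np.array([M[1,1],-M[0,1]]);b=M[:2,1]
for z in(p,m): print("rel tcp: along to cup",(z-T[:2])@a,"closing",(z-T[:2])@b)
print("want world TCP shift for closing", b*((m-T[:2])@b), "along unit",a)
t=capture("top");cv2.imwrite("pics/t3.png",cv2.resize(t["pixels"][120:240,340:480,::-1],None,fx=5,fy=5,interpolation=cv2.INTER_CUBIC))
```

```text
t 25.75 tcp [0.3905 0.2939 0.1477] yaw_y 113.76 z [-0. -0. -1.] q [ 0.58  0.37  2.04 -0.    0.73 -1.4 ] op 0.498 F [-1.3 -0.6 -0.3] ff 0.0
1 280 287; 15 275 292; 25 275 293; rel tcp: along to cup -0.018282065051597796 closing -1.0656796594592663e-05
rel tcp: along to cup -0.004385903373679299 closing -3.80097548491359e-05
want world TCP shift for closing [ 1.53169264e-05 -3.47869686e-05] along unit [0.9152116  0.40297356]
```

View pics/t3.png

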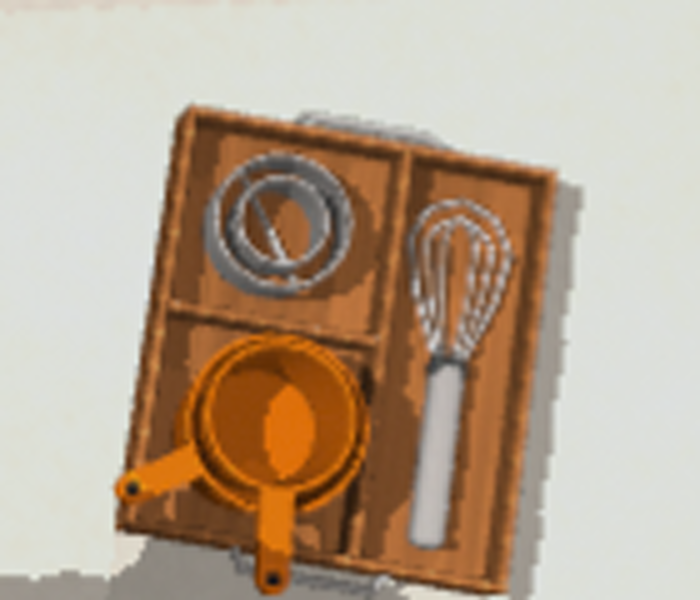

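The top crop shows the medium cup seated concentrically in the large one, rim centre near (281,420) and handle at (272,580). The small cup's handle is centred under the gripper.

Request:
{"method": "servo_tool", "body": {
  "series": [
    [0, 0, 0, 0.09, 0.04, -0.3, 0.5],
    [0, 0, 0, 0, 0, -0.4, 0.5],
    [0, 0, 0, 0, 0, -0.45, 0.5],
    [0, 0, 0, 0, 0, -0.45, 0.5],
    [0, 0, 0, 0, 0, -0.4, 0.5],
    [0, 0, 0, 0, 0, -0.22, 0.5],
    [0, 0, 0, 0, 0, -0.12, 0.5],
    [0, 0, 0, 0, 0, 0, 0.5]
  ]
}}

```text
time_s: 26.65
tcp_pos: [0.3955, 0.2952, 0.0305]
tcp_rot: [-0.205, 0.979, -0.0, -0.0]
wrist_force: [0.3, 0.9, 0.6]
opening: 0.494
finger_force: 0.0
```

Request:
{"method": "servo_tool", "body": {
  "series": [
    [0, 0, 0, 0, 0, 0, 0.1],
    [0, 0, 0, 0, 0, 0, 0.1],
    [0, 0, 0, 0, 0, 0, 0.1],
    [0, 0, 0, 0, 0, 0, 0.1],
    [0, 0, 0, 0, 0, 0, 0.1],
    [0, 0, 0, 0, 0, 0, 0.1]
  ]
}}

```text
time_s: 27.25
tcp_pos: [0.3955, 0.2957, 0.031]
tcp_rot: [-0.205, 0.979, 0.0, 0.0]
wrist_force: [-1.8, -1.6, 6.7]
opening: 0.17
finger_force: 68.6
```

Request:
{"method": "servo_tool", "body": {
  "series": [
    [0, 0, 0, 0, 0, 0.2, 0.1],
    [0, 0, 0, 0, 0, 0.4, 0.1],
    [0, 0, 0, 0, 0, 0.5, 0.1],
    [0, 0, 0, 0, 0, 0.5, 0.1],
    [0, 0, 0, 0, 0, 0.5, 0.1],
    [0, 0, 0, 0, 0, 0.3, 0.1],
    [0, 0, 0, 0, 0, 0, 0.1],
    [0, 0, 0, 0, 0, 0, 0.1]
  ]
}}

```text
time_s: 28.05
tcp_pos: [0.3955, 0.2957, 0.1511]
tcp_rot: [-0.205, 0.979, 0.0, 0.0]
wrist_force: [-0.1, -0.3, 0.0]
opening: 0.168
finger_force: 68.2
```

Run:
```python
from st import *
o,M=st();c=capture("wrist");T=np.array(o["tcp_pos"])
h=hsv(c);mk=(h[...,0]<22)&(h[...,1]>140)&(h[...,2]>35)
mk[:,:262]=0;mk[:,312:]=0;mk[:170]=0
k=max(blobs(mk,50),key=len);y0=k[:,1].min()
p=onz(c,[[k[k[:,1]<y0+2,0].mean(),y0]],T[2]+.0215)[0];print("dist",np.hypot(*(p-T[:2])))
t=capture("top");print("medium axis",onz(t,np.array([(281,420),(272,579)])/5+[340,120]-.4,.067))
```

```text
t 28.05 tcp [0.3955 0.2957 0.1511] yaw_y 113.68 z [ 0.001  0.    -1.   ] q [ 0.58  0.37  2.03  0.    0.74 -1.4 ] op 0.168 F [-0.1 -0.3  0. ] ff 68.21683287620544
dist 0.02543144546933936
medium axis [[ 0.4842077  -0.22767231]
 [ 0.40595815 -0.22033159]]
```

Request:
{"method": "servo_tool", "body": {
  "series": [
    [0, 0, -0.1, 0.15, -0.3, 0, 0.1],
    [0, 0, -0.13, 0.15, -0.45, 0, 0.1],
    [0, 0, -0.13, 0.15, -0.5, 0, 0.1],
    [0, 0, -0.13, 0.15, -0.5, 0, 0.1],
    [0, 0, -0.13, 0.15, -0.5, 0, 0.1],
    [0, 0, -0.13, 0.15, -0.5, 0, 0.1],
    [0, 0, -0.13, 0.15, -0.5, 0, 0.1],
    [0, 0, -0.13, 0.15, -0.5, 0, 0.1],
    [0, 0, -0.13, 0.15, -0.5, 0, 0.1],
    [0, 0, -0.13, 0.15, -0.5, 0, 0.1],
    [0, 0, -0.13, 0.15, -0.5, 0, 0.1]
  ]
}}

```text
time_s: 29.25
tcp_pos: [0.4776, 0.0321, 0.1499]
tcp_rot: [0.476, 0.879, -0.0, -0.001]
wrist_force: [-0.1, 0.6, -0.7]
opening: 0.168
finger_force: 68.3
```

Request:
{"method": "servo_tool", "body": {
  "series": [
    [0, 0, -0.13, 0.12, -0.5, 0, 0.1],
    [0, 0, -0.13, 0.12, -0.5, 0, 0.1],
    [0, 0, -0.13, 0.12, -0.5, 0, 0.1],
    [0, 0, -0.13, 0.1, -0.5, 0, 0.1],
    [0, 0, -0.13, 0.1, -0.5, 0, 0.1],
    [0, 0, -0.13, 0.1, -0.5, 0, 0.1],
    [0, 0, -0.13, 0.1, -0.5, 0, 0.1],
    [0, 0, -0.13, 0.1, -0.4, 0, 0.1],
    [0, 0, -0.13, 0, -0.3, 0, 0.1],
    [0, 0, -0.043, 0, 0, 0, 0.1],
    [0, 0, 0, 0, 0, 0, 0.1],
    [0, 0, 0, 0, 0, 0, 0.1]
  ]
}}

```text
time_s: 30.45
tcp_pos: [0.5205, -0.1766, 0.15]
tcp_rot: [0.891, 0.454, -0.0, -0.001]
wrist_force: [-0.1, 0.3, -0.0]
opening: 0.164
finger_force: 68.3
```

Run:
```python
from st import *
o,M=st();T=np.array(o["tcp_pos"]);a=np.array([M[1,1],-M[0,1]]);ax=T[:2]+.0628*a
print("axis",ax,"shift units",(np.array([.4842,-.2277])-ax)/.05)
```

```text
t 30.45 tcp [ 0.5205 -0.1766  0.15  ] yaw_y -35.94 z [-0.001  0.001 -1.   ] q [-0.38  0.44  1.91  0.    0.79  0.25] op 0.164 F [-0.1  0.3 -0. ] ff 68.26157212257385
axis [ 0.48364522 -0.22741345] shift units [ 0.01109553 -0.00573102]
```

Request:
{"method": "servo_tool", "body": {
  "series": [
    [0, 0, 0, 0.01, 0, -0.2, 0.1],
    [0, 0, 0, 0, 0, -0.3, 0.1],
    [0, 0, 0, 0, 0, -0.3, 0.1],
    [0, 0, 0, 0, 0, -0.3, 0.1],
    [0, 0, 0, 0, 0, -0.25, 0.1],
    [0, 0, 0, 0, 0, -0.2, 0.1],
    [0, 0, 0, 0, 0, -0.15, 0.1],
    [0, 0, 0, 0, 0, -0.1, 0.1],
    [0, 0, 0, 0, 0, -0.06, 0.1],
    [0, 0, 0, 0, 0, -0.02, 0.1],
    [0, 0, 0, 0, 0, 0, 0.1]
  ]
}}

```text
time_s: 31.55
tcp_pos: [0.5216, -0.177, 0.057]
tcp_rot: [0.891, 0.454, 0.0, 0.0]
wrist_force: [-0.8, 0.2, -0.9]
opening: 0.164
finger_force: 68.3
```

Release, rise, then clear off to the left for a final look.

Request:
{"method": "servo_tool", "body": {
  "series": [
    [0, 0, 0, 0, 0, 0, 0.35],
    [0, 0, 0, 0, 0, 0, 0.35],
    [0, 0, 0, 0, 0, 0, 0.35],
    [0, 0, 0, 0, 0, 0.2, 0.35],
    [0, 0, 0, 0, 0, 0.4, 0.35],
    [0, 0, 0, 0, 0, 0.5, 0.35],
    [0, 0, 0, 0, 0, 0.5, 0.4],
    [0, 0, 0, 0, 0, 0.5, 0.4],
    [0, 0, 0, 0, 0, 0.5, 0.4]
  ]
}}

```text
time_s: 32.45
tcp_pos: [0.5214, -0.1768, 0.1887]
tcp_rot: [0.891, 0.454, 0.0, 0.0]
wrist_force: [0.0, 0.4, -0.6]
opening: 0.399
finger_force: 0.0
```

Request:
{"method": "servo_tool", "body": {
  "series": [
    [0, 0, 0, 0, 0.5, 0, 0.4],
    [0, 0, 0, 0, 0.6, 0, 0.4],
    [0, 0, 0, 0, 0.6, 0, 0.4],
    [0, 0, 0, 0, 0.6, 0, 0.4],
    [0, 0, 0, 0, 0.6, 0, 0.4],
    [0, 0, 0, 0, 0.6, 0, 0.4],
    [0, 0, 0, 0, 0.6, 0, 0.4],
    [0, 0, 0, 0, 0.6, 0, 0.4],
    [0, 0, 0, 0, 0.6, 0, 0.4],
    [0, 0, 0, 0, 0.5, 0, 0.4],
    [0, 0, 0, 0, 0, 0, 0.4],
    [0, 0, 0, 0, 0, 0, 0.4]
  ]
}}

```text
time_s: 33.65
tcp_pos: [0.5214, 0.1135, 0.1873]
tcp_rot: [0.891, 0.454, 0.0, 0.0]
wrist_force: [-0.3, -0.1, 0.2]
opening: 0.402
finger_force: 0.0
```

Run:
```python
from st import *
st();t=capture("top")["pixels"][120:240,340:480,::-1];s=capture("scene")["pixels"][230:390,80:270,::-1]
a=cv2.resize(t,(390,334),interpolation=cv2.INTER_CUBIC);b=cv2.resize(s,(397,334),interpolation=cv2.INTER_CUBIC)
cv2.imwrite("pics/f.png",np.hstack([a,b]))
```

```text
t 33.65 tcp [0.5214 0.1135 0.1873] yaw_y -35.95 z [ 0. -0. -1.] q [ 0.16  0.37  1.91 -0.    0.86  0.79] op 0.402 F [-0.3 -0.1  0.2] ff 0.0
```

View pics/f.png

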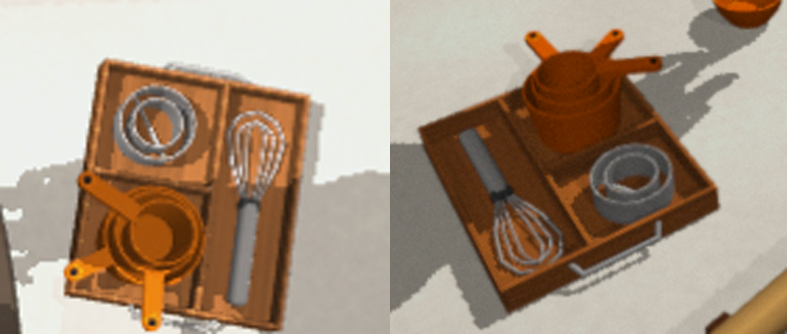

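Both views show all three cups nested level with evenly stepped rims (575,90) and the whisk flat in the trough (505,200). I'm handing in.

```bash
python3 -c "
from rig import finish_job
print(finish_job())"
```

```text
the job is handed in; nothing more can be done
None
```

I packed the caddy and handed the job in at about 34 s: the three orange cups are nested upright in the square bay, the whisk lies flat in the trough, and I left the look-alikes, pie dish and dowel alone (the hand-in returned no verdict).

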